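Latch the large plaster mould shut

TASK

Two split plaster-mould cases stand on the sculptor's bench with their draw latches undone. Close the larger one: swing its hook strap down so that the claw drops behind the keeper ridge, then press the lever down flat, past centre, so that the two halves are drawn together and stay latched. Leave the smaller case alone.

Things in the scene. Friction and masses are not known exactly. Their poses are not given: they have to be found in the camera images.
- large: Larger mould case (mm): two white plaster halves in a plywood jacket, 270 long (x), 160 wide, top at z 105, on a dark baseboard 300 x 180; fixed. Origin: centre of underside, z up, x from the lever towards the keeper. On top, centre line, all steel: lever hinge axis (along y) at x 0, z 131, lugs to y +-31, then strap and keeper. When latched the strap lies level over the keeper.
- large_hook (a point): Tip of the down-turned claw at the free end of the steel hook strap. Strap 28 wide, 4 thick, 117 long, pivoted on the lever 34 from its hinge; claw 28 wide, 8 thick, reaches 12 below it. At start the strap stands 57 to 75 deg above level, leaning to +x of the case, in a stiff hinge. 1 to 3 N at its end to +x and down swing it over; below about 50 deg it falls by itself onto the keeper.
- large_keeper (a point): Middle of the top edge of the keeper: an upright steel ridge 44 wide (y), 8 thick (x), 21 high on the far half of the large case; at start at x 76, z 126 of the case. Hooked, with the lever still up, the claw's tip hangs beyond it, some 15 to 20 lower; the strap's top there is then about 5 to 10 above it.
- large_lever (a joint): Lever angle, rad: 0 = flat on its stop, handle to -x of the case, top at z 127. 1.45 to 1.6 at start: about upright; stays where left, limit 1.9. Two cheeks beside the strap carry a handle plate 46 wide, 46 to 88 from the hinge axis. Closing swings it to -x and down and draws the strap to -x: 2 to 10 N near its end when hooked, dead centre about 0.2, below which tension holds it down.
- large_gap (a joint): Opening of the seam between the two halves of the large case, m: 0.005 at the start, held open by a springy seal (9 N open, 18 N shut); about 0.001 when latched.
- small: Smaller mould case, to be left alone: alike, but 190 long, 100 wide, top 75 above the bench, baseboard 220 x 120, its latch three quarters the size, its raised strap reaching about 200 above the bench. Fixed. Origin: centre of the underside, axes as for the large one.

How it is judged:
By the outcome, as a careful person would: the job done as asked, in the order asked, and still so for the second after the job is handed in, with the robot touching nothing.
It also fails if it takes over 40 s, if anything falls off the work surface, if the arm or the gripper's body presses on something with over 40 N, if the wrist force passes 120 N, or if a joint passes its speed limit or range.

ROBOT

A 7-joint arm with a two-finger parallel gripper is mounted at the origin on the work surface. World frame = base frame: x ahead of the robot, y to its left, z up, the work surface at z = 0. Lengths are in mm, angles in degrees, forces in N, time in s.
With the tool pointing down it reaches from about 400 to 900 mm from the base axis. Payload 5.5 kg.
Tool frame: the origin (TCP) lies at the very end of the fingers, on their centre line; the grasp point (between the pads) lies pinch_z behind it (pinch_z is the distance from the TCP to the grasp point, in mm); x points along the fingers, z is the direction in which the jaws open and shut, and the axes are right-handed (so a half turn about x gives the same grasp; the last joint's range is limited). The gripper opens to 92 mm and grips with 3 to 60 N. Pads are 19 mm wide; open, the fingers measure 130 mm over their backs; the gripper's body (75 mm by 190 mm) begins 47 mm behind the grasp point.
Start: joints at [-50.523, 28.699, -24.465, 88.831, 12.651, 65.22, -12.049], TCP at [268.446, 591.977, 226.729] pointing down, gripper open.
Joint ranges: [-164.97, 164.97], [-17.58, 116.51], [-87.97, 89.64], [11.32, 138.91], [-80.73, 260.73], [10.89, 115.49], [-147.41, 147.41]. Speed limits (degrees/s): [147.25, 147.25, 180, 180, 180, 180, 180].

INTERFACE

Orientations are given as a 3x3 rotation matrix whose columns are the frame's x, y, z axes.
In Python, from station import get_obs, capture, close_job, pinch_z gives the robot as it stands.
- The arm moves only by the shell command python3 -m crank 'ROWS' [OPENING]. ROWS is JSON, a list of rows, each a list of 4 numbers: the shift along the tool's x, y, z in mm, then the turn about the tool's x in rad. In form: [[tx, ty, tz, twist], ...]. A call has 1 to 10 rows; each row is the pose to reach, as a shift and turn from the pose commanded when the call began, along the tool's axes at that moment; what a row does not reach only later rows make up. A row lasts 1/10 s, in which the tool goes at most 50 mm and 8.59 degrees, less where a joint would pass 70% of its speed; a pose out of reach is approached as far as the arm can. A call with a gripper value outside its range is refused whole. OPENING is the opening, from 0 (shut) to 1 (fully open), set as the call begins (- or left out, the last holds). The fingers move at their own pace and stop on an object; the grip force is fixed at half the most. Time passes only in rows, so rows that repeat a pose let the fingers close. It gives the time, the measured TCP pose, the force and the opening at its end, in the units of the state.
- get_obs(): the state, without advancing time (a new reading comes with each control period).
- capture(name): name is "scene" or "side" or "wrist"; returns a dict with "frame" (480x640x3 uint8, blue, green, red), "mtx" (3x3 intrinsics, pixels), "origin" and "orientation" of the camera in the world. Camera axes: x right, y down, z forward; pixel columns grow to the right and rows downward; lengths in mm; the calibration is good to about 2 mm. A picture is of the moment at which its call begins. There is no depth.
- close_job(): hands the job in, once; it reports no verdict.
The state is a dict: "t": time; "qpos": joint angles; "qvel": joint speeds; "tau": joint torques, N m; "position": TCP position; "eef_rot": TCP orientation; "wrist_force": force on the tool from outside, world axes, zero at the start; "torque": the same for the moment, N m; "gripper_width": finger opening in mm.
Only numpy, scipy, OpenCV 4.12 (cv2) and the standard library are available. Lean on these libraries where they do the work, as an engineer would, in place of code of your own. Each camera call takes 0.05 s, during which the arm holds its last target. There are 200 camera calls.

## Working session

There is one attempt and no reset: what is moved stays moved. The work goes in short steps, Python scripts to look and compute and a shell command to move; the robot and the scene stay as the last step left them, time stands still between calls to the robot, and variables do not carry over. Pictures are saved under pics/ and viewed, about 8 in all and at most 12, crops included, and the job is handed in when it is done.

```bash
mkdir -p pics; python3 - <<'E'
from station import get_obs,capture,pinch_z
import cv2,numpy as np,pickle
o=get_obs();print(pinch_z,o['t'],o['position'],np.round(o['eef_rot'],3).tolist(),o['gripper_width'])
d={n:capture(n) for n in("scene","side")}
pickle.dump(d,open('c0.pkl','wb'))
for n,c in d.items():
    cv2.imwrite(f'pics/{n}0.png',c['frame']);print(n,np.round(c['origin']),np.round(c['orientation'],3).tolist(),c['mtx'].tolist())
E
```

```text
18.8 0.0 [268.24776945 591.27170402 225.66583409] [[-0.001, -0.911, 0.413], [-0.002, 0.413, 0.911], [-1.0, 0.0, -0.002]] 91.9744908865957
scene [ 867. -302.  795.] [[0.693, 0.613, -0.38], [0.721, -0.584, 0.374], [0.007, -0.533, -0.846]] [[448.8610407583439, 0.0, 319.5410301200878], [0.0, 448.8610407583439, 242.91005138007884], [0.0, 0.0, 1.0]]
side [274. 497. 638.] [[-0.871, -0.337, 0.358], [-0.491, 0.607, -0.625], [-0.007, -0.72, -0.694]] [[480.658307416971, 0.0, 329.9869904899971], [0.0, 480.658307416971, 239.3832067819483], [0.0, 0.0, 1.0]]
```

View pics/scene0.png

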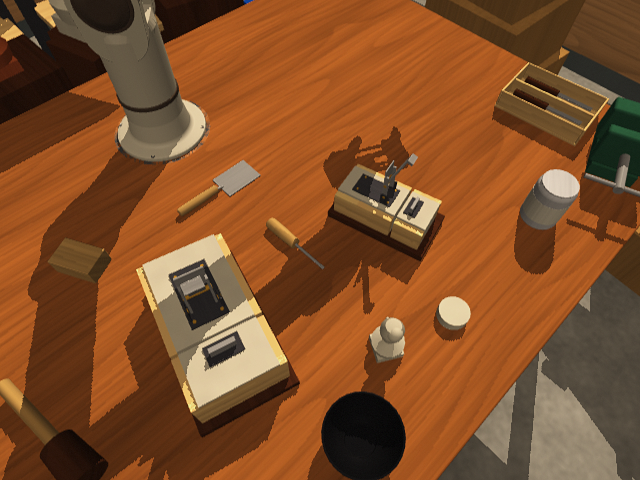

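View pics/side0.png

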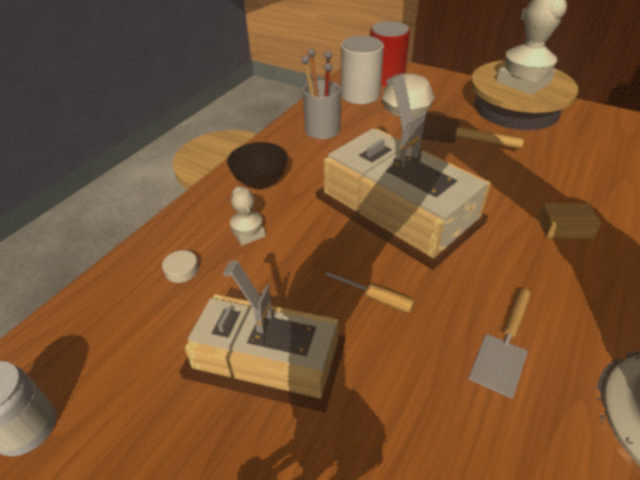

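The scene view shows the large case at about (215,330), with the keeper at (223,348). In the side view it is at about (405,185), with the strap end at (403,80). I'll enlarge both.

```bash
python3 - <<'E'
import cv2,pickle,numpy as np
d=pickle.load(open('c0.pkl','rb'))
a=d['scene']['frame'][225:445,120:310]; b=d['side']['frame'][65:275,310:500]
a=cv2.resize(a,None,fx=2.1,fy=2.7*210/220*220/220) if 0 else cv2.resize(a,None,fx=2,fy=2,interpolation=cv2.INTER_CUBIC)
b=cv2.resize(b,None,fx=2,fy=2,interpolation=cv2.INTER_CUBIC)
h=np.zeros((440,760,3),np.uint8);h[:440,:380]=a;h[:420,380:]=b
for i in range(0,380,40):
    for k in (0,380): cv2.line(h,(k+i,0),(k+i,6),(0,255,0),1)
for j in range(0,440,40): cv2.line(h,(0,j),(6,j),(0,255,0),1);cv2.line(h,(380,j),(386,j),(0,255,0),1)
cv2.imwrite('pics/crop0.png',h)
E
```

```text
(no output)
```

View pics/crop0.png

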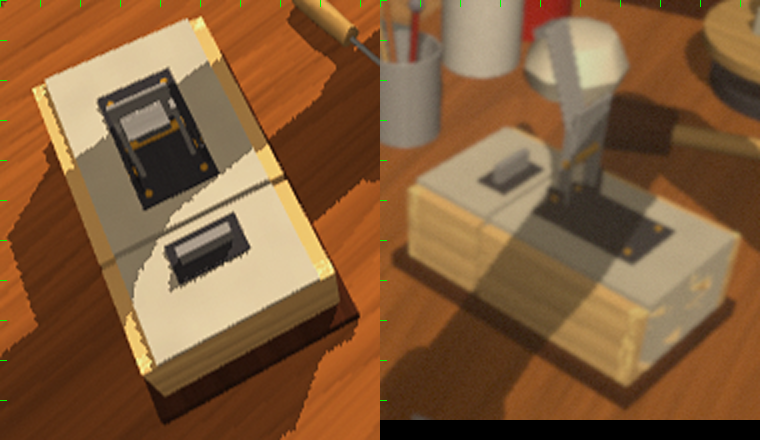

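```bash
cat > h.py <<'E'
import numpy as np,cv2,pickle
def proj(c,P):
    p=(np.atleast_2d(P)-c['origin'])@np.array(c['orientation']); q=p@np.array(c['mtx']).T
    return q[:,:2]/q[:,2:]
def ray(c,uv,z):
    d=np.array(c['orientation'])@np.linalg.inv(c['mtx'])@[uv[0],uv[1],1]; o=np.array(c['origin'])
    return o+d*(z-o[2])/d[2]
def case(p,L):  # p x,y,yaw
    c,s=np.cos(p[2]),np.sin(p[2]); L=np.atleast_2d(L)
    return np.c_[p[0]+c*L[:,0]-s*L[:,1],p[1]+s*L[:,0]+c*L[:,1],L[:,2]]
E
python3 - <<'E'
from h import *
from scipy.optimize import least_squares
d=pickle.load(open('c0.pkl','rb'));s,e=d['scene'],d['side']
px=[(137.5,269),(219,233.5),(286.5,361),(192.5,411)]
for p in px: print(ray(s,p,105).round())
k=ray(s,(220,344),126);print('keeper',k.round(), 'side',ray(e,(376,145),126).round())
W=np.array([ray(s,p,105) for p in px])
a=(W[2]+W[3]-W[0]-W[1]);yaw=np.arctan2(a[1],a[0])
best=None
for sg in(1,-1):
    L=np.array([[-135,-80*sg,105],[-135,80*sg,105],[137,80*sg,105],[137,-80*sg,105]],float)
    f=lambda p:np.r_[(proj(s,case(p,L))-px).ravel(),(proj(s,case(p,[[76,0,126]]))-(220,344)).ravel(),(proj(e,case(p,[[76,0,126]]))-(376,145)).ravel()]
    r=least_squares(f,[*W[:,:2].mean(0),yaw])
    if best is None or r.cost<best[0].cost: best=(r,sg)
r=best[0];p=r.x;print(best[1],p,np.degrees(p[2]),r.fun.round(1))
np.save('pose.npy',p)
print('hinge,keeper',case(p,[[0,0,131],[76,0,126]]).round())
for t in (57,66,75):
    t=np.radians(t)
    P=case(p,[[117*np.cos(t),0,165+117*np.sin(t)]]);print(P.round(),proj(s,P).round(),proj(e,P).round())
E
```

```text
[ 376. -265.  105.]
[ 415. -117.  105.]
[ 678. -185.  105.]
[ 638. -334.  105.]
keeper [ 593. -245.  126.] side [ 590. -236.  126.]
1 [ 5.23660645e+02 -2.24341217e+02 -2.58255476e-01] -14.7969488293859 [-2.4 -0.4  1.4 -1.6  0.8 -2.  -2.6 -0.1  2.1  1.3 -1.6 -3. ]
hinge,keeper [[ 524. -224.  131.]
 [ 597. -244.  126.]]
[[ 585. -241.  263.]] [[200. 301.]] [[384.  77.]]
[[ 570. -236.  272.]] [[194. 288.]] [[392.  75.]]
[[ 553. -232.  278.]] [[188. 276.]] [[400.  74.]]
```

```bash
cat > go.py <<'E'
import sys
from h import *
from station import get_obs
def rel(cx,cy,z):
    o=get_obs();p=np.load('pose.npy');R=np.array(o['eef_rot'])
    t=case(p,[[cx,cy,z]])[0];c,s=np.cos(p[2]),np.sin(p[2])
    d=np.array(o['position'])-[p[0],p[1],0]
    yd=np.array([-c,-s,0])
    print('t',round(o['t'],2),'case',(np.round([c*d[0]+s*d[1],-s*d[0]+c*d[1],d[2]],1)),'rel',(R.T@(t-o['position'])).round(1),'twist',round(float(np.arctan2(R[:,2]@yd,R[:,1]@yd)),3),'F',np.round(np.linalg.norm(o['wrist_force']),1),np.round(o['wrist_force'],1))
rel(*map(float,sys.argv[1:4]))
E
python3 -m crank '[[-104,0,0,0],[-104,0,0,0],[-104,0,0,0],[-104,-555,-640,-0.168],[-104,-555,-640,-0.168],[-104,-555,-640,-0.168],[-104,-555,-640,-0.168],[-104,-555,-640,-0.168],[-104,-555,-640,-0.168],[-104,-555,-640,-0.168]]' 0
python3 go.py -15 0 330
```

```text
t: 1.1
position: [368.2, 254.2, 330.5]
eef_rot: [[0.0, -0.967, 0.255], [0.0, 0.255, 0.967], [-1.0, -0.0, 0.0]]
wrist_force: [1.9, 0.0, 0.2]
gripper_width: 16.3
t 1.1 case [-272.6  423.   330.5] rel [   0.5 -257.4 -423.1] twist 0.0 F 1.9 [1.9 0.  0.2]
```

```bash

python3 -m crank '[[0,-257,-423,0],[0,-257,-423,0],[0,-257,-423,0],[0,-257,-423,0],[0,-257,-423,0],[0,-257,-423,0],[0,-257,-423,0],[0,-257,-423,0],[0,-257,-423,0],[0,-257,-423,0]]' 0
python3 -m crank '[[0,0,0,0],[0,0,0,0]]'
python3 go.py -15 0 330; python3 - <<'E'
from station import capture
import cv2,pickle
from h import *
d={n:capture(n) for n in("wrist","side")}
pickle.dump(d,open('c1.pkl','wb'))
b=cv2.resize(d['side']['frame'][20:260,280:520],(480,480),interpolation=cv2.INTER_CUBIC)
a=cv2.resize(d['wrist']['frame'],(320,240))
h=np.zeros((480,800,3),np.uint8);h[:240,:320]=a;h[:,320:]=b;cv2.imwrite('pics/p1.png',h)
E
```

```text
t: 2.1
position: [508.8, -220.6, 330.4]
eef_rot: [[-0.0, -0.967, 0.256], [-0.0, 0.256, 0.967], [-1.0, 0.0, -0.0]]
wrist_force: [0.7, -0.1, -0.6]
gripper_width: 0.4
t: 2.3
position: [508.3, -218.9, 329.7]
eef_rot: [[-0.002, -0.966, 0.257], [0.001, 0.257, 0.966], [-1.0, 0.002, 0.0]]
wrist_force: [0.1, 0.4, -0.3]
gripper_width: 0.5
t 2.3 case [-16.3   1.4 329.7] rel [-0.3 -1.3 -1.4] twist -0.002 F 0.5 [ 0.1  0.4 -0.3]
```

View pics/p1.png

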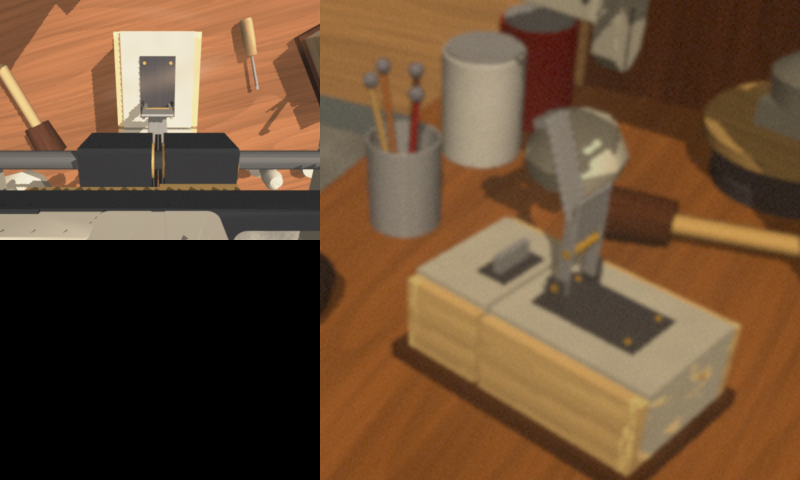

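The side view puts the fingertips at crop (617,65), behind and above the strap tip at (557,115). The wrist view shows them centred on the case. Next I descend behind the strap and push it to +x.

```bash

python3 -m crank '[[40,0,-1,0],[85,0,-1,0],[85,0,-1,0],[85,-20,-1,0],[85,-35,-1,0],[85,-45,-1,0],[85,-55,-1,0],[85,-62,-1,0],[85,-62,-1,0]]'
python3 go.py 60 0 245
python3 -m crank '[[0,-8,0,0],[0,-16,0,0],[0,-24,0,0],[0,-24,0,0]]'
python3 go.py 60 0 245; python3 - <<'E'
from station import capture
import cv2,pickle
from h import *
d={n:capture(n) for n in("scene","side")}
pickle.dump(d,open('c2.pkl','wb'))
b=cv2.resize(d['side']['frame'][20:260,300:500],(400,480),interpolation=cv2.INTER_CUBIC)
a=cv2.resize(d['scene']['frame'][215:455,120:320],(400,480),interpolation=cv2.INTER_CUBIC)
cv2.imwrite('pics/p2.png',np.hstack([a,b]))
E
```

```text
t: 3.3
position: [569.2, -234.8, 246.1]
eef_rot: [[0.001, -0.967, 0.254], [-0.0, 0.254, 0.967], [-1.0, -0.001, 0.0]]
wrist_force: [0.4, 0.4, 0.1]
gripper_width: 0.5
t 3.3 case [ 46.7   1.6 246.1] rel [  1.1 -13.3  -1.6] twist 0.001 F 0.6 [0.4 0.4 0.1]
t: 3.7
position: [592.7, -241.1, 245.5]
eef_rot: [[0.0, -0.967, 0.255], [-0.0, 0.255, 0.967], [-1.0, -0.0, -0.0]]
wrist_force: [0.4, -0.2, 0.3]
gripper_width: 0.3
t 3.7 case [ 71.    1.4 245.5] rel [ 0.5 11.  -1.4] twist 0.001 F 0.5 [ 0.4 -0.2  0.3]
```

View pics/p2.png

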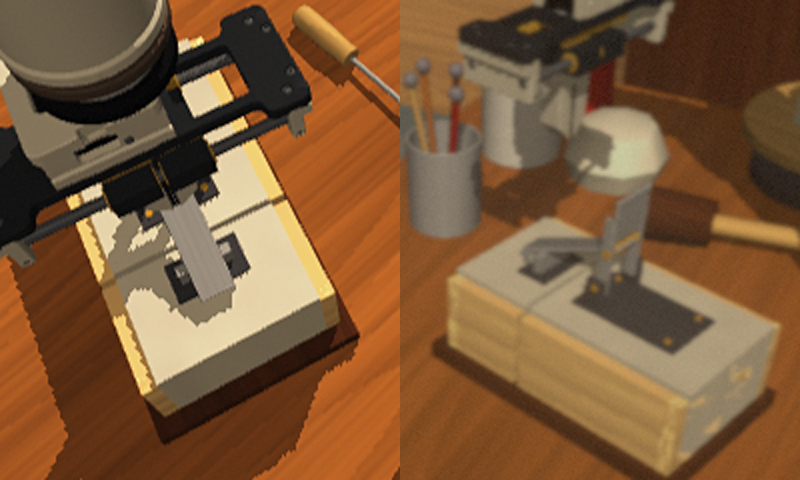

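The strap is down across the keeper: its end is at (220,298) in the left view, beyond the ridge at (208,275). The lever is still upright at (630,215) in the right view. Now for the lever.

```bash

python3 -m crank '[[5,41,-1,0],[40,41,-1,0],[40,50,-1,0],[40,61,-1,0],[40,76,-1,0],[42,85,-1,0],[45,93,-1,0],[49,100,-1,0],[53,106,-1,0],[53,106,-1,0]]'
python3 go.py -46 0 183
```

```text
t: 4.8
position: [487.6, -214.6, 192.1]
eef_rot: [[-0.002, -0.967, 0.255], [0.001, 0.255, 0.967], [-1.0, 0.002, 0.0]]
wrist_force: [0.1, 0.4, 0.2]
gripper_width: 0.1
t 4.8 case [-37.4   0.2 192.1] rel [ 9.1  8.6 -0.2] twist 0.0 F 0.5 [0.1 0.4 0.2]
```

```bash

python3 -m crank '[[5,4,0,0],[9,9,0,0],[15,14,0,0],[22,18,0,0],[22,18,0,0]]'
python3 go.py -62 0 157; python3 - <<'E'
from station import capture
import cv2,pickle
from h import *
d={n:capture(n) for n in("scene","side")}
b=cv2.resize(d['side']['frame'][20:260,300:500],(400,480),interpolation=cv2.INTER_CUBIC)
a=cv2.resize(d['scene']['frame'][215:455,120:320],(400,480),interpolation=cv2.INTER_CUBIC)
cv2.imwrite('pics/p3.png',np.hstack([a,b]))
E
```

```text
t: 5.3
position: [470.0, -209.9, 169.3]
eef_rot: [[-0.002, -0.967, 0.255], [0.001, 0.255, 0.967], [-1.0, 0.003, 0.0]]
wrist_force: [0.5, 0.1, 0.2]
gripper_width: 0.2
t 5.3 case [-55.6   0.3 169.3] rel [12.3  6.4 -0.3] twist 0.0 F 0.6 [0.5 0.1 0.2]
```

View pics/p3.png

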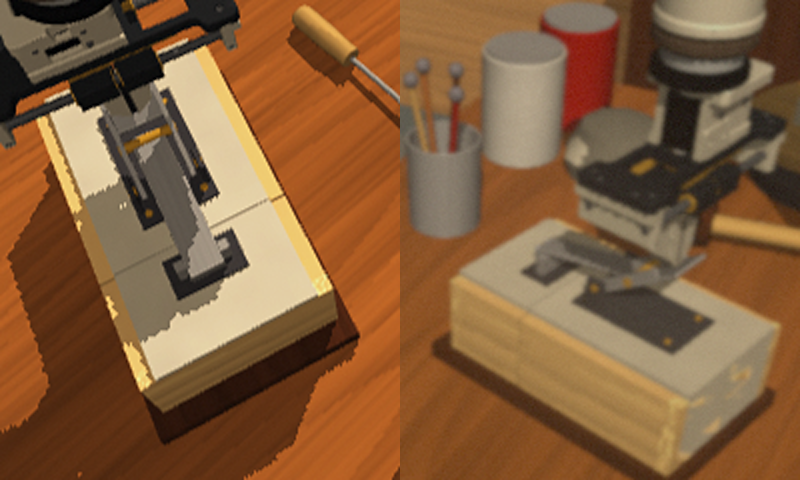

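The lever is well down and the strap is drawn against the keeper at (205,270) in the left view, with the seam narrowing. Now I press it through centre.

```bash

python3 -m crank '[[6,3,0,0],[12,6,0,0],[20,9,0,0],[27,10,0,0],[35,11,0,0],[39,11,0,0],[42,11,0,0],[42,11,0,0]]'
python3 go.py -66.5 0 124
```

```text
t: 6.2
position: [460.4, -207.3, 128.0]
eef_rot: [[-0.001, -0.967, 0.255], [0.0, 0.255, 0.967], [-1.0, 0.001, 0.0]]
wrist_force: [-0.7, 0.4, 0.1]
gripper_width: 0.7
t 6.2 case [-65.5   0.3 128. ] rel [ 4.   1.  -0.3] twist 0.0 F 0.8 [-0.7  0.4  0.1]
```

```bash

python3 -m crank '[[1,0,0,0],[2,0,0,0],[3,0,0,0],[3,0,0,0]]'
python3 -m crank '[[1,0,0,0],[2,0,0,0],[2,0,0,0]]'; python3 go.py -66.5 0 124
```

```text
t: 6.6
position: [461.1, -207.6, 127.1]
eef_rot: [[0.001, -0.967, 0.255], [0.0, 0.255, 0.967], [-1.0, -0.001, 0.0]]
wrist_force: [-3.4, 1.3, 11.0]
gripper_width: 0.4
t: 6.9
position: [461.2, -207.7, 126.8]
eef_rot: [[0.001, -0.967, 0.255], [0.0, 0.255, 0.967], [-1.0, -0.001, 0.001]]
wrist_force: [-9.4, 3.0, 26.2]
gripper_width: 0.2
t 6.9 case [-64.6   0.2 126.8] rel [ 2.8  1.9 -0.2] twist 0.0 F 28.0 [-9.4  3.  26.2]
```

The lever is on its stop: z 127 with 26 N. I'll retreat straight up and check.

```bash

python3 -m crank '[[-20,0,0,0],[-70,0,0,0],[-120,0,0,0],[-170,0,0,0],[-200,50,100,0],[-200,100,150,0],[-200,100,200,0],[-200,100,250,0],[-200,100,250,0],[-200,100,250,0]]'
python3 go.py 0 0 330; python3 - <<'E'
from station import capture
import cv2,pickle
from h import *
d={n:capture(n) for n in("scene","side")}
b=cv2.resize(d['side']['frame'][80:270,310:500],(400,400),interpolation=cv2.INTER_CUBIC)
a=cv2.resize(d['scene']['frame'][235:425,120:310],(400,400),interpolation=cv2.INTER_CUBIC)
cv2.imwrite('pics/p4.png',np.hstack([a,b]))
E
```

```text
t: 7.9
position: [427.4, 64.4, 324.6]
eef_rot: [[0.002, -0.968, 0.25], [0.002, 0.25, 0.968], [-1.0, -0.001, 0.002]]
wrist_force: [1.0, -0.5, -0.3]
gripper_width: 0.8
t 7.9 case [-166.8  254.6  324.6] rel [  -5.7 -165.3 -255.5] twist 0.006 F 1.1 [ 1.  -0.5 -0.3]
```

View pics/p4.png

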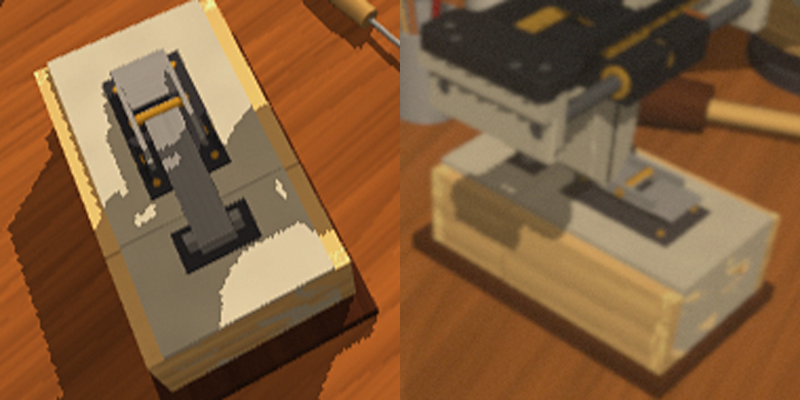

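The lever lies flat at (140,75), the strap is level over the keeper at (215,230), and the seam at (190,213) has closed to a thin line. The gripper is clear of everything.

```bash
python3 -m crank '[[0,0,0,0],[0,0,0,0],[0,0,0,0]]'; python3 -c "
from station import close_job;print(close_job())"
```

```text
t: 8.3
position: [427.9, 58.2, 323.6]
eef_rot: [[-0.0, -0.966, 0.258], [-0.0, 0.258, 0.966], [-1.0, 0.0, -0.0]]
wrist_force: [-0.6, -0.8, -0.5]
gripper_width: 0.3
the job is handed in; nothing more can be done
None
```

The larger case is latched, and I handed the job in at about 8.3 s. I swung the strap over with the closed fingers until it fell beyond the keeper. Then I pushed the lever round its arc and pressed it onto its stop, at about z 127 with about 28 N on the wrist.

The final scene picture, taken after the arm had backed off, shows the lever flat, the strap level over the keeper and the seam closed to a thin line. The wrist force was then about 1 N, so the gripper was touching nothing. The final side view was partly blocked by the gripper but agreed with this as far as it showed. I did not measure the seam gap itself.

I planned no contact with the smaller case and passed over it at about z 330. I did not look at it again before handing in. None of the checks failed or disagreed.

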